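Rack the panel-beating dollies and secure them

ROBOT

A 6-joint arm with a two-finger parallel gripper is mounted at the origin on the work surface. World frame = base frame: x ahead of the robot, y to its left, z up, the work surface at z = 0. Lengths are in m, angles in rad, forces in N, time in s.
With the tool pointing down it reaches from about 0.25 to 0.775 m from the base axis. Payload 8.9 kg.
Tool frame: the origin (TCP) lies midway between the tips of the shut fingers; the grasp point (between the pads) lies behind it (manip.grasp_offset is the z of the grasp point in the tool frame, in m); z points along the fingers, y is the line along which they close (so a half turn about z gives the same grasp; the last joint's range is limited). The gripper opens to 85 mm and grips with 20 to 120 N. Pads are 22 mm wide; open, the fingers measure 114 mm over their backs; the gripper's body (76 mm by 85 mm) begins 54 mm behind the grasp point. The pads swing forward as they close: fully open they stand 13 mm farther back than shut.
Start: joints at [1.06, 0.291, -0.153, 1.127, 0, 1.431], TCP at [0.191, 0.489, 0.231] pointing down, gripper open.
Joint ranges: [-2.52, 2.52], [-0.91, 1.74], [-1.3, 1.37], [-1.96, 2.02], [-1.52, 1.47], [-3.14, 3.14]. Speed limits (rad/s): [2.22, 2.22, 2.79, 3.14, 3.14, 3.14].

INTERFACE

Orientations are given as a unit quaternion [x, y, z, w].
In Python, from workcell import manip gives the robot as it stands.
- The arm moves only by the tool servo_tool, never from a script. Its arguments are lists of equal length, an entry for each row: "linear": the shift along the tool's x, y, z as a fraction of full scale, a list of three; "rot": the turn, a rotation vector about the tool's x, y, z as a fraction of full scale, a list of three; "fingers": the opening, from -1 (shut) to 1 (fully open). In form: {"linear": [[dx, dy, dz], ...], "rot": [[rx, ry, rz], ...], "fingers": [fingers, ...]}. A call has 1 to 12 rows; each row shifts and turns the commanded pose from where the row before left it, along the tool's axes as they then stand; what a row does not reach is not made up. Full scale, the value 1, is 30 mm for a shift and 0.08 rad for a turn. A row lasts 1/10 s, in which the tool goes at most 50 mm and 8.59 degrees, less where a joint would pass 70% of its speed; a pose out of reach is approached as far as the arm can. A call with a number of a shift or a turn outside -1 to 1 is refused whole. A call with a gripper value outside its range is refused whole. The fingers move at their own pace and stop on an object; "newtons" is the grip in N (left out, the last holds). Time passes only in rows, so rows that do not move let the fingers close. It gives the time, the measured TCP pose, the force, the opening and the grip force at its end, in the units of the state.
- manip.get_state(): the state, without advancing time (a new reading comes with each control period).
- manip.snapshot(name): name is "scene" or "top" or "wrist"; returns (picture, depth): 400x640x3 uint8, blue, green, red; 400x640 float32, m along the optical axis (not along the pixel's ray), 0 where there is no reading.
- manip.camera_info(name): a dict with "K" (3x3 intrinsics, pixels), "T" (4x4, takes a point from camera to world coordinates). Camera axes: x right, y up, looking along -z (the intrinsics and any distortion apply to the point x, -y, -z); pixel columns grow to the right and rows downward; lengths in m; the calibration is good to about 2 mm. A picture is of the moment at which its call begins: read the wrist's pose just before it. camera_info takes no time and is no camera call; for the wrist camera it gives the pose at the moment of the call.
- manip.finish_job(): hands the job in; it is judged then, once.
The state is a dict: "time": time; "q": joint angles; "qvel": joint speeds; "tau": joint torques, N m; "tcp_pos": TCP position; "tcp_rot": TCP orientation; "contact_force": force on the tool from outside, world axes, zero at the start; "moment": the same for the moment, N m; "grip_width": finger opening in m; "grip_force": force on a finger pad.
Only numpy, scipy, OpenCV 4.12 (cv2) and the standard library are available. Lean on these libraries where they do the work, as an engineer would, in place of code of your own. Each camera call takes 0.05 s, during which the arm holds its last target. There are 200 camera calls.

TASK

Turn both turnbuttons on the dolly rack fully open, move the wooden offcut from the rail into the scrap tray, and lay every steel dolly from the bench flat and squarely across the narrow rail, each centred on a rubber pad of its own. When all of them lie there, turn both turnbuttons back fully in line with the rail to secure the dollies, and leave the mallet, the dome and the tin where they are.

Things in the scene. Friction and masses are not known exactly. Their poses are not given: they have to be found in the camera images.
- rack: Dolly rack fixed to the bench: a narrow wooden rail 400 mm long (along its y), 40 mm wide (x), its flat top 45 mm above the bench; origin on the bench under the rail's middle; x points across the rail, away from the robot. Feet 100 x 30 x 18 mm under the rail at y = +-185 mm. Three pads; around each turnbutton post (y = +-70 mm) a stop block 62 mm along the rail, 8 mm high, top 53 mm. It stands at another place and yaw (within 0.15 rad) each time.
- pad0 (a point): Black rubber pad on the rail, 42 mm along the rail and as wide as the rail (40 mm), flush with the wood; point at its centre on the rail's top, rack y = -140 mm.
- pad1 (a point): Black rubber pad on the rail, 42 mm along the rail and as wide as the rail (40 mm), flush with the wood; point at its centre on the rail's top, rack y = 0 mm.
- pad2 (a point): Black rubber pad on the rail, 42 mm along the rail and as wide as the rail (40 mm), flush with the wood; point at its centre on the rail's top, rack y = 140 mm.
- turn_left (a joint): Turnbutton on the robot's left: steel bar 130 x 14 x 8 mm turning about a vertical 12 mm post at its middle, its underside 5 mm above a dolly lying on the rail. 0 (stop): in line with the rail, knob end outwards (rack +y), closed over the pads either side; grows anticlockwise seen from above to 1.57 (stop): across the rail, knob towards the robot, open. Friction (2-3 N at the knob) holds it.
- knob_left (a point): Middle of the upright round knob on the left turnbutton, 14 mm diameter, 28 mm tall (88 to 116 mm above the bench), 55 mm from the turning axis.
- pivot_left (a point): Point on the turning axis of the left turnbutton (rack y = +70 mm), at the height of the bar's top, 88 mm above the bench; the bar's underside is at 80 mm.
- turn_right (a joint): Turnbutton on the robot's right: steel bar 130 x 14 x 8 mm turning about a vertical 12 mm post at its middle, its underside 5 mm above a dolly lying on the rail. 0 (stop): in line with the rail, knob end outwards (rack -y), closed over the pads either side; grows clockwise seen from above to 1.57 (stop): across the rail, knob towards the robot, open. Friction (2-3 N at the knob) holds it.
- knob_right (a point): Middle of the upright round knob on the right turnbutton, 14 mm diameter, 28 mm tall (88 to 116 mm above the bench), 55 mm from the turning axis.
- pivot_right (a point): Point on the turning axis of the right turnbutton (rack y = -70 mm), at the height of the bar's top, 88 mm above the bench; the bar's underside is at 80 mm.
- dolly0_mid (a point): Panel-beating dolly: plain steel block 90 (x) x 40 (y) x 30 (z) mm with slightly rounded edges, about 0.7 kg; point at its centre, half-way up. Top and underside are alike. Lies flat on the bench in front of the rack at the start, or is absent (None).
- dolly1_mid (a point): Panel-beating dolly: plain steel block 90 (x) x 40 (y) x 30 (z) mm with slightly rounded edges, about 0.7 kg; point at its centre, half-way up. Top and underside are alike. Lies flat on the bench in front of the rack at the start, or is absent (None).
- dolly2_mid (a point): Panel-beating dolly: plain steel block 90 (x) x 40 (y) x 30 (z) mm with slightly rounded edges, about 0.7 kg; point at its centre, half-way up. Top and underside are alike. Lies flat on the bench in front of the rack at the start, or is absent (None).
- offcut_mid (a point): Wooden offcut, plain pale block 100 (x) x 34 (y) x 28 (z) mm, 0.07 kg, left lying across the rail on the middle pad, under the turnbuttons' ends; point at its centre.
- tray: Scrap tray fixed to the bench at the right: grey open box 180 (x) x 150 (y) mm outside, 40 mm high, walls and floor 5 mm; origin under its centre.
- mallet_p (a point): Bystander: wooden mallet, head 115 mm long and 52 mm thick, handle 210 mm, lying to the right of the work; point at the head's middle.
- dome_p (a point): Bystander: beaten aluminium dome, 156 mm across, 52 mm high, left of the work; point 25 mm above the bench at its middle.
- tin_p (a point): Bystander: plain round steel tin, 70 mm across, 80 mm tall, left of the work; point at its centre.
There are look-alikes about, which are no part of the job. Of the things shaped like the part that bears offcut_mid, the wooden one is meant. What is shaped like the part that bears dolly1_mid but green is not meant.

How it is judged:
By the outcome, as a careful person would: the job done as asked, in the order asked, and still so for the second after the job is handed in, with the robot touching nothing.
Of dolly0, dolly1, dolly2 only 2 to 3 are there at a start; the rules pass over those that are not, and their reading is None.
At some moment in a run one of dolly0, dolly1, dolly2 may be knocked a few centimetres aside while the robot is not near it.
Once in a run the grip may slacken for a moment while it holds something.
It also fails if it takes over 210 s, if anything falls off the work surface, if the arm or the gripper's body presses on something with over 40 N, if the wrist force passes 120 N, or if a joint passes its speed limit or range.

## Working session

There is one attempt and no reset: what is moved stays moved. The work goes in short steps, Python scripts to look and compute and a tool call to move; the robot and the scene stay as the last step left them, time stands still between calls to the robot, and variables do not carry over. Pictures are saved under pics/ and viewed, at most 14 in all, crops included, and the job is handed in when it is done.

Besides the shell and the picture viewer there is one more tool, called after "Request:" in YAML: its name, and indented under it one key for each argument. servo_tool: Moves the arm, as the interface text tells. Its arguments: {"type":"object","properties":{"linear":{"type":"array"},"rot":{"type":"array"},"fingers":{"type":"array"},"newtons":{"type":"number"}},"required":["linear","rot","fingers"]}

```bash
ls; mkdir -p pics; python3 - <<'E'
from workcell import manip
import cv2,numpy as np
for n in("top","scene"):
    p,d=manip.snapshot(n);cv2.imwrite(f"pics/{n}0.png",p);np.save(f"{n}0.npy",d)
    c=manip.camera_info(n);print(n,c)
print(manip.get_state(),manip.grasp_offset)
E
```

```text
pics
top {'K': array([[442.1333998 ,   0.        , 322.35168473],
       [  0.        , 442.1333998 , 186.89236906],
       [  0.        ,   0.        ,   1.        ]]), 'T': array([[ 0.00682625,  0.9888327 , -0.14887339,  0.38414642],
       [-0.99993922,  0.00546089, -0.00957814,  0.00689403],
       [-0.0086582 ,  0.14892972,  0.98880988,  1.27490091],
       [ 0.        ,  0.        ,  0.        ,  1.        ]])}
scene {'K': array([[509.84332089,   0.        , 311.67918939],
       [  0.        , 509.84332089, 198.99140189],
       [  0.        ,   0.        ,   1.        ]]), 'T': array([[ 0.86684042, -0.35492931,  0.35016121,  1.10132148],
       [ 0.49856708,  0.61098871, -0.61491761, -0.89238262],
       [ 0.00430774,  0.70761429,  0.70658578,  1.12832565],
       [ 0.        ,  0.        ,  0.        ,  1.        ]])}
{'time': 0.1, 'q': array([ 1.05969160e+00,  2.91212522e-01, -1.54039409e-01,  1.12670078e+00,
       -8.11486529e-06,  1.43151505e+00]), 'qvel': array([ 0.00108829, -0.00120147,  0.00411413,  0.00060928,  0.00234697,
       -0.00118885]), 'tau': array([ 1.90845218e-03, -5.37975991e+01,  3.31918538e+01,  9.30467475e-03,
       -1.86583989e-04, -1.24012843e-05]), 'tcp_pos': array([0.1905387 , 0.48878762, 0.23079994]), 'tcp_rot': array([ 1.84842591e-01,  9.82767970e-01, -5.49184824e-04, -1.80882784e-04]), 'contact_force': array([-0.19388602, -0.57827742, -0.18028413]), 'moment': array([-0.03399097,  0.00804866,  0.02026558]), 'grip_force': 0.0, 'grip_width': 0.08523424460758086} -0.0187
```

View pics/top0.png

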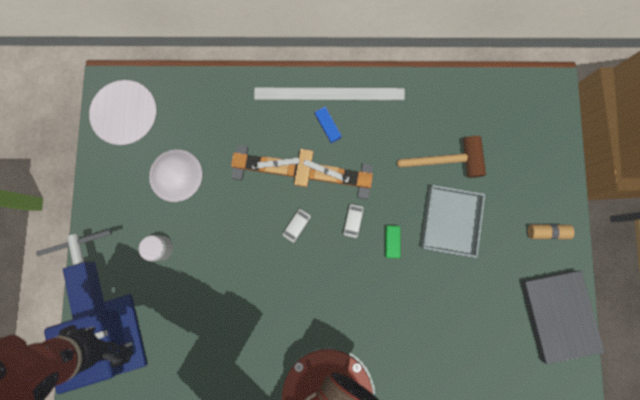

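View pics/scene0.png

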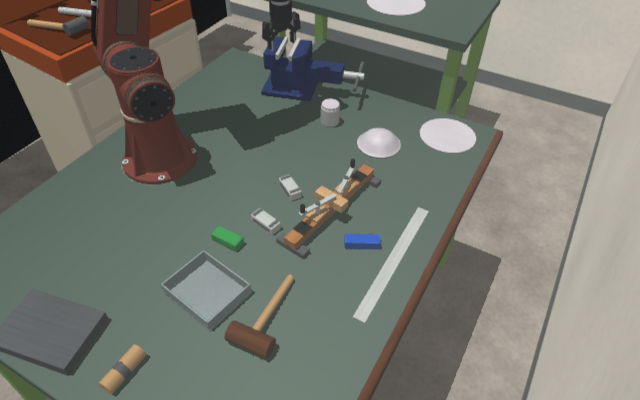

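The top picture shows silver dollies at (297,225) and (354,221). The green look-alike is at (393,241), the wooden offcut on the rail at (304,168) and its blue look-alike at (328,125). The tray is at (454,221). I choose the two silver blocks and the pale wooden block, and check them in a close crop with measurements.

```bash
cat > h.py <<'E'
from workcell import manip
import cv2,numpy as np
from scipy.spatial.transform import Rotation as R
def cloud(d,c):
    K,T=c["K"],c["T"];v,u=np.mgrid[:d.shape[0],:d.shape[1]]
    P=np.stack([(u-K[0,2])/K[0,0]*d,-(v-K[1,2])/K[1,1]*d,-d],-1)
    return P@T[:3,:3].T+T[:3,3]
def at_z(u,v,z,c):
    K,T=c["K"],c["T"];r=T[:3,:3]@[(u-K[0,2])/K[0,0],-(v-K[1,2])/K[1,1],-1]
    return T[:3,3]+r*(z-T[2,3])/r[2]
def pix(p,c):
    K,T=c["K"],c["T"];q=T[:3,:3].T@(np.array(p)-T[:3,3]);return K[0,2]+K[0,0]*q[0]/-q[2],K[1,2]+K[1,1]*q[1]/q[2]
def rect(m,W,z=None):
    pts=W[m][:,:2].astype(np.float32);(c,s,a)=cv2.minAreaRect(pts)
    if s[0]<s[1]: s=s[::-1];a+=90
    return np.round(c,4),np.round(s,3),round((a+90)%180-90,1)  # long-axis angle deg in world
E
python3 - <<'E'
from h import *
p=cv2.imread("pics/top0.png");d=np.load("top0.npy");c=manip.camera_info("top");W=cloud(d,c)
print("bench z",np.median(W[270:300,300:400,2]))
def box(u0,u1,v0,v1,z0,z1):
    m=np.zeros(d.shape,bool);m[v0:v1,u0:u1]=1
    m&=(W[...,2]>z0)&(W[...,2]<z1)&(d>0);n,l,s,_=cv2.connectedComponentsWithStats(m.astype(np.uint8))
    k=1+np.argmax(s[1:,4]);m=l==k;return m
for n,b in dict(A=(275,320,200,250,.02,.05),B=(338,370,198,245,.02,.05),green=(380,405,220,262,.02,.05),off=(290,318,145,190,.065,.077),rail=(225,380,145,195,.036,.06),bars=(225,380,140,195,.08,.095),knobs=(225,380,140,195,.1,.13),tray=(415,490,180,262,.025,.06)).items():
    m=box(*b);print(n,m.sum(),rect(m,W),np.median(W[m][:,2]))
    if n in("bars","knobs"):
        M=np.zeros(d.shape,bool);M[b[2]:b[3],b[0]:b[1]]=1;M&=(W[...,2]>b[4])&(W[...,2]<b[5])
        k,l,s,_=cv2.connectedComponentsWithStats(M.astype(np.uint8))
        for i in range(1,k):
            if s[i,4]>4: print("  ",s[i],rect(l==i,W),W[l==i].mean(0))
cv2.imwrite("pics/crop0.png",cv2.resize(p[110:270,220:420],None,fx=4,fy=3.75,interpolation=cv2.INTER_CUBIC))
E
```

```text
bench z 4.6506853282890503e-05
A 459 (array([0.4637, 0.0911]), array([0.09, 0.04]), -32.4) 0.03009369131213413
B 452 (array([ 0.4782, -0.0689]), array([0.09, 0.04]), -12.2) 0.029686326252052364
green 486 (array([ 0.4202, -0.18  ]), array([0.09, 0.04]), -1.0) 0.029656293363378272
off 383 (array([0.6211, 0.0713]), array([0.1  , 0.034]), -9.3) 0.07289313111314866
rail 720 (array([0.6359, 0.1838]), array([0.187, 0.042]), 81.4) 0.04646367564933884
bars 230 (array([0.6304, 0.1475]), array([0.13 , 0.015]), -82.5) 0.08813178854793657
   [252 158  48  10 230] (array([0.6304, 0.1475]), array([0.13 , 0.015]), -82.5) [0.63022222 0.14251156 0.08813546]
   [304 159  45  23 229] (array([0.6099, 0.0092]), array([0.13 , 0.015]), 67.8) [0.61084628 0.0132486  0.0881029 ]
knobs 27 (array([0.6224, 0.201 ]), array([0.012, 0.011]), 89.2) 0.11570753304821157
   [252 161   6   6  27] (array([0.6224, 0.201 ]), array([0.012, 0.011]), 89.2) [0.62206559 0.20117326 0.11356815]
   [343 174   5   6  25] (array([ 0.5877, -0.0419]), array([0.012, 0.011]), -1.0) [ 0.5873983  -0.0417816   0.11404661]
tray 620 (array([ 0.4786, -0.3497]), array([0.18 , 0.152]), -9.5) 0.03815322293107315
```

View pics/crop0.png

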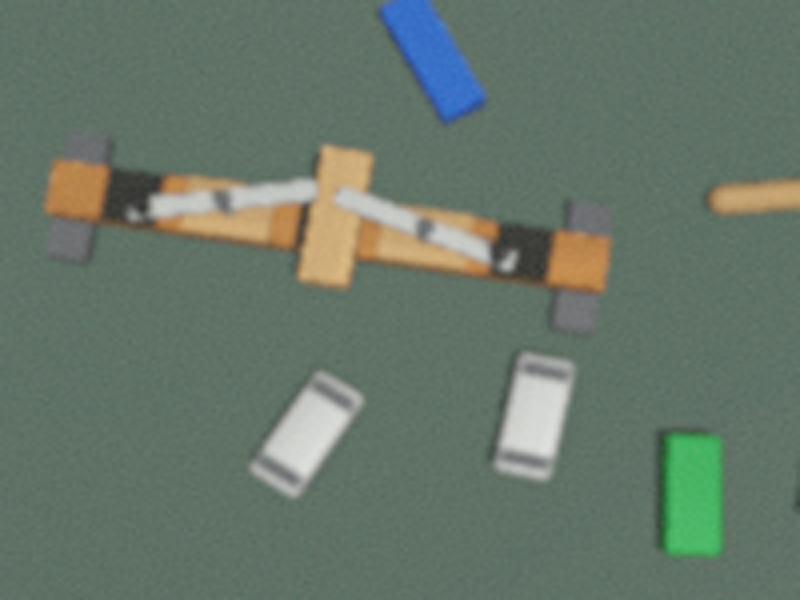

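The crop shows both turnbuttons part-open. The wooden offcut lies across the middle pad, and the two steel dollies are distinct from the green and blue blocks, so the choice stands. From the measured pivots the rack middle is at about (0.620, 0.078) with yaw of about −0.147.

```bash
cat >> h.py <<'E'
PL=np.array([.6304,.1475]);PR=np.array([.6099,.0092]);YD=(PL-PR)/np.linalg.norm(PL-PR);XD=np.array([YD[1],-YD[0]]);MID=(PL+PR)/2
def rk(x,y): return MID+x*XD+y*YD
def rel(xy,z,ydeg=None):
    """units (30 mm / .08 rad) to go: rotation about tool z, shift before and after that turn"""
    s=manip.get_state();Rm=R.from_quat(s["tcp_rot"]).as_matrix()
    cur=np.degrees(np.arctan2(Rm[1,1],Rm[0,1]))
    a=0 if ydeg is None else (cur-ydeg+90)%180-90   # + about tool z = clockwise
    D=np.array([*xy,z])-s["tcp_pos"];Z=R.from_rotvec([0,0,np.radians(a)]).as_matrix()
    print("t%.1f tcp"%s["time"],s["tcp_pos"].round(4),"ydeg %.1f tilt %s"%(cur,Rm[:2,2].round(3)),"rz units %.2f"%(np.radians(a)/.08),"before",(Rm.T@D/.03).round(2),"after",((Rm@Z).T@D/.03).round(2),"w",s["grip_width"].round(4),"gf",np.round(s["grip_force"],1),"F",s["contact_force"].round(1),"q",s["q"].round(2))
E
python3 - <<'E'
from h import *
print(YD,MID,rk(0,-.14),rk(0,.14))
rel([.6222,.2012],.15,8.5)
E
```

```text
[0.14662643 0.98919194] [0.62015 0.07835] [ 0.5996223  -0.06013687] [0.6406777  0.21683687]Traceback (most recent call last):
  File "<stdin>", line 3, in <module>
  File "h.py", line 25, in rel
    print("t%.1f tcp"%s["time"],s["tcp_pos"].round(4),"ydeg %.1f tilt %s"%(cur,Rm[:2,2].round(3)),"rz units %.2f"%(np.radians(a)/.08),"before",(Rm.T@D/.03).round(2),"after",((Rm@Z).T@D/.03).round(2),"w",s["grip_width"].round(4),"gf",np.round(s["grip_force"],1),"F",s["contact_force"].round(1),"q",s["q"].round(2))
                                                                                                                                                                                                           ^^^^^^^^^^^^^^^^^^^^^
AttributeError: 'float' object has no attribute 'round'
```

```bash
sed -i 's/s\["grip_width"\].round(4)/np.round(s["grip_width"],4)/' h.py; python3 - <<'E'
from h import *
rel([.6222,.2012],.15,8.5)
E
```

```text
t0.1 tcp [0.1905 0.4888 0.2308] ydeg 68.7 tilt [-0.001 -0.001] rz units 13.13 before [-16.89  -3.7    2.69] after [-11.61  12.82   2.69] w 0.0852 gf 0.0 F [-0.2 -0.6 -0.2] q [ 1.06  0.29 -0.15  1.13 -0.    1.43]
```

Request:
servo_tool:
  linear:
    - [0, 0, -0.7]
    - [0, 0, -0.7]
    - [-0.8, -0.18, 0]
    - [-0.8, -0.18, 0]
    - [-0.8, -0.18, 0]
    - [-0.8, -0.18, 0]
    - [-0.8, -0.18, 0]
    - [-0.8, -0.18, 0]
    - [-0.8, -0.18, 0]
    - [-0.8, -0.18, 0]
    - [-0.8, -0.18, 0]
    - [-0.8, -0.18, 0]
  rot:
    - [0, 0, 0]
    - [0, 0, 0]
    - [0, 0, 0]
    - [0, 0, 0]
    - [0, 0, 0]
    - [0, 0, 0]
    - [0, 0, 0]
    - [0, 0, 0]
    - [0, 0, 0]
    - [0, 0, 0]
    - [0, 0, 0]
    - [0, 0, 0]
  fingers: [0, 0, 0, 0, 0, 0, 0, 0, 0, 0, 0, 0]
  newtons: 20

```text
time: 1.3
tcp_pos: [0.3953, 0.3508, 0.273]
tcp_rot: [0.185, 0.983, -0.0, -0.0]
contact_force: [-0.5, 0.0, -0.8]
grip_width: 0.0425
grip_force: 0.0
```

Request:
servo_tool:
  linear:
    - [-0.8, -0.18, 0]
    - [-0.8, -0.18, 0]
    - [-0.8, -0.17, 0]
    - [-0.8, -0.17, 0]
    - [-0.8, -0.17, 0.3]
    - [-0.8, -0.17, 0.3]
    - [-0.8, -0.17, 0.3]
    - [-0.8, -0.17, 0.3]
    - [-0.8, -0.17, 0.3]
    - [-0.8, -0.17, 0.3]
    - [-0.8, -0.17, 0.3]
    - [0, 0, 0.3]
  rot:
    - [0, 0, 0.8]
    - [0, 0, 0]
    - [0, 0, 0]
    - [0, 0, 0]
    - [0, 0, 0]
    - [0, 0, 0]
    - [0, 0, 0]
    - [0, 0, 0]
    - [0, 0, 0]
    - [0, 0, 0]
    - [0, 0, 0]
    - [0, 0, 0]
  fingers: [-0.1, -0.1, -0.1, -0.1, -0.1, -0.1, -0.1, -0.1, -0.1, -0.1, -0.1, -0.1]

```text
time: 2.5
tcp_pos: [0.6128, 0.188, 0.2]
tcp_rot: [0.217, 0.976, -0.0, 0.0]
contact_force: [0.0, 1.1, -0.5]
grip_width: 0.0384
grip_force: 0.0
```

Request:
servo_tool:
  linear:
    - [0, 0, 0]
    - [0, 0, 0]
    - [0, 0, 0]
    - [0, 0, 0]
    - [0, 0, 0]
    - [0, 0, 0]
    - [0, 0, 0]
    - [0, 0, 0]
    - [0, 0, 0]
    - [0, 0, 0]
    - [0, 0, 0]
    - [0, 0, 0]
  rot:
    - [0, 0, 1]
    - [0, 0, 1]
    - [0, 0, 1]
    - [0, 0, 1]
    - [0, 0, 1]
    - [0, 0, 1]
    - [0, 0, 1]
    - [0, 0, 1]
    - [0, 0, 1]
    - [0, 0, 1]
    - [0, 0, 1]
    - [0, 0, 1]
  fingers: [-0.1, -0.1, -0.1, -0.1, -0.1, -0.1, -0.1, -0.1, -0.1, -0.1, -0.1, -0.1]

```text
time: 3.7
tcp_pos: [0.6102, 0.1905, 0.2009]
tcp_rot: [0.644, 0.765, -0.0, -0.0]
contact_force: [0.3, 0.8, -0.5]
grip_width: 0.0382
grip_force: 0.0
```

```bash
python3 - <<'E'
from h import *
rel([.6222,.2012],.092,8.5)
p,d=manip.snapshot("wrist");c=manip.camera_info("wrist")
cv2.imwrite("pics/w1.png",p);W=cloud(d,c)
m=(W[...,2]>.107)&(W[...,2]<.122)&(abs(W[...,0]-.62)<.06)&(abs(W[...,1]-.2)<.06)&(d>0)
if m.any(): print(m.sum(),rect(m,W),np.argwhere(m).mean(0))
m=(W[...,2]>.082)&(W[...,2]<.094)&(abs(W[...,0]-.62)<.1)&(abs(W[...,1]-.15)<.1)&(d>0)
if m.any(): print(m.sum(),rect(m,W))
E
```

```text
t3.7 tcp [0.6102 0.1905 0.2009] ydeg 9.9 tilt [-0.001  0.   ] rz units 0.30 before [0.28 0.46 3.63] after [0.29 0.45 3.63] w 0.0382 gf 0.0 F [ 0.3  0.8 -0.5] q [0.19 0.53 0.13 1.17 0.   1.59]
299 (array([0.6213, 0.2013]), array([0.013, 0.013]), 13.2) [196.77257525 335.63210702]
2303 (array([0.628 , 0.1308]), array([0.161, 0.026]), -88.7)
```

Request:
servo_tool:
  linear:
    - [0.28, 0.43, 0]
    - [0, 0, 0.7]
    - [0, 0, 0.7]
    - [0, 0, 0.7]
    - [0, 0, 0.7]
    - [0, 0, 0.5]
    - [0, 0, 0.3]
    - [0, 0, 0]
    - [0, 0, 0]
    - [0, 0, 0]
    - [0, 0, 0]
    - [0, 0, 0]
  rot:
    - [0, 0, 0.3]
    - [0, 0, 0]
    - [0, 0, 0]
    - [0, 0, 0]
    - [0, 0, 0]
    - [0, 0, 0]
    - [0, 0, 0]
    - [0, 0, 0]
    - [0, 0, 0]
    - [0, 0, 0]
    - [0, 0, 0]
    - [0, 0, 0]
  fingers: [-0.1, -0.1, -0.1, -0.1, -0.1, -0.1, -0.1, -0.1, -1, -1, -1, -1]
  newtons: 20

```text
time: 4.95
tcp_pos: [0.6228, 0.2008, 0.0943]
tcp_rot: [0.652, 0.758, 0.001, 0.0]
contact_force: [-1.0, 1.0, 4.9]
grip_width: 0.0132
grip_force: 21.1
```

```bash
python3 - <<'E'
from h import *
rel([.6222,.2012],.092,8.5)
E
```

```text
t5.0 tcp [0.6228 0.2008 0.0943] ydeg 8.7 tilt [0.001 0.001] rz units 0.03 before [ 0.02 -0.02  0.08] after [ 0.02 -0.02  0.08] w 0.0132 gf 21.1 F [-1.   1.   4.9] q [0.2  0.63 0.02 0.96 0.   1.62]
```

Request:
servo_tool:
  linear:
    - [-0.006, -0.147, 0]
    - [-0.006, -0.147, 0]
    - [-0.006, -0.147, 0]
    - [-0.006, -0.147, 0]
    - [-0.006, -0.147, 0]
    - [-0.006, -0.147, 0]
    - [-0.006, -0.147, 0]
    - [-0.006, -0.147, 0]
    - [-0.006, -0.147, 0]
    - [-0.006, -0.147, 0]
    - [-0.006, -0.147, 0]
    - [-0.006, -0.147, 0]
  rot:
    - [0, 0, -1]
    - [0, 0, -1]
    - [0, 0, -1]
    - [0, 0, -1]
    - [0, 0, -1]
    - [0, 0, -1]
    - [0, 0, -1]
    - [0, 0, -1]
    - [0, 0, -1]
    - [0, 0, -1]
    - [0, 0, -1]
    - [0, 0, -1]
  fingers: [-1, -1, -1, -1, -1, -1, -1, -1, -1, -1, -1, -1]

```text
time: 6.15
tcp_pos: [0.5806, 0.1719, 0.0942]
tcp_rot: [0.226, 0.974, 0.001, -0.0]
contact_force: [-4.8, 6.3, 8.3]
grip_width: 0.0128
grip_force: 21.5
```

```bash
python3 - <<'E'
from h import *
rel(PL-.055*XD,.0943,81.6)
E
```

```text
t6.2 tcp [0.5806 0.1719 0.0942] ydeg 63.9 tilt [-0.     0.003] rz units -3.86 before [-0.1  -0.56 -0.  ] after [ 0.07 -0.56 -0.  ] w 0.0128 gf 21.5 F [-4.8  6.3  8.3] q [ 0.17  0.54 -0.14  0.89  0.    0.62]
```

Request:
servo_tool:
  linear:
    - [-0.006, -0.147, 0]
    - [-0.006, -0.147, 0]
    - [-0.006, -0.147, 0]
    - [-0.006, -0.147, 0]
    - [0, -0.08, 0]
    - [0, 0, 0]
    - [0, 0, 0]
  rot:
    - [0, 0, -1]
    - [0, 0, -1]
    - [0, 0, -1]
    - [0, 0, -0.9]
    - [0, 0, 0]
    - [0, 0, 0]
    - [0, 0, 0]
  fingers: [-1, -1, -1, -1, -1, -1, -1]

```text
time: 6.85
tcp_pos: [0.5747, 0.1542, 0.0942]
tcp_rot: [0.073, 0.997, 0.003, -0.001]
contact_force: [-5.9, 13.3, 9.1]
grip_width: 0.0132
grip_force: 21.7
```

```bash
python3 - <<'E'
from h import *
rel(PL-.055*XD,.0943,81.6)
E
```

```text
t6.8 tcp [0.5747 0.1542 0.0942] ydeg 81.7 tilt [-0.001  0.005] rz units 0.01 before [-0.04  0.05 -0.  ] after [-0.04  0.05 -0.  ] w 0.0132 gf 21.7 F [-5.9 13.3  9.1] q [ 0.14  0.53 -0.17  0.88  0.01  0.28]
```

Request:
servo_tool:
  linear:
    - [0, 0, 0]
    - [0, 0, 0]
    - [0, 0, 0]
    - [0, 0, -0.5]
    - [0, 0, -0.8]
    - [0, 0, -0.8]
    - [0, 0, -0.7]
    - [0, 0, -0.6]
    - [-0.3, -0.8, 0]
    - [-0.3, -0.8, 0]
    - [-0.3, -0.8, 0]
    - [-0.3, -0.8, 0]
  rot:
    - [0, 0, 0]
    - [0, 0, 0]
    - [0, 0, 0]
    - [0, 0, 0]
    - [0, 0, 0]
    - [0, 0, 0]
    - [0, 0, 0]
    - [0, 0, 0]
    - [0, 0, 0]
    - [0, 0, 0]
    - [0, 0, 0]
    - [0, 0, 0]
  fingers: [-0.1, -0.1, -0.1, -0.1, -0.1, -0.1, -0.1, -0.1, -0.1, -0.1, -0.1, -0.1]

```text
time: 8.05
tcp_pos: [0.5973, 0.0498, 0.1953]
tcp_rot: [0.074, 0.997, -0.0, 0.0]
contact_force: [-0.2, 0.2, 0.7]
grip_width: 0.0386
grip_force: 0.0
```

Request:
servo_tool:
  linear:
    - [-0.2, -0.8, 0]
    - [0, -0.8, 0]
    - [0, -0.8, 0]
    - [0, -0.8, 0]
    - [0, 0, 0]
    - [0, 0, 0]
    - [0, 0, 0]
    - [0, 0, 0]
    - [0, 0, 0]
    - [0, 0, 0]
    - [0, 0, 0]
    - [0, 0, 0]
  rot:
    - [0, 0, 0]
    - [0, 0, 0]
    - [0, 0, 0]
    - [0, 0, 0]
    - [0, 0, -1]
    - [0, 0, -1]
    - [0, 0, -1]
    - [0, 0, -1]
    - [0, 0, -1]
    - [0, 0, -1]
    - [0, 0, -1]
    - [0, 0, -1]
  fingers: [-0.1, -0.1, -0.1, -0.1, -0.1, -0.1, -0.1, -0.1, -0.1, -0.1, -0.1, -0.1]

```text
time: 9.25
tcp_pos: [0.5888, -0.0452, 0.1952]
tcp_rot: [-0.245, 0.97, -0.0, -0.0]
contact_force: [-0.2, -0.3, 0.0]
grip_width: 0.0381
grip_force: 0.0
```

Request:
servo_tool:
  linear:
    - [0, 0, 0]
    - [0, 0, 0]
    - [0, 0, 0]
    - [0, 0, 0]
    - [0, 0, 0]
    - [0, 0, 0]
    - [0, 0, 0]
    - [0, 0, 0]
  rot:
    - [0, 0, -1]
    - [0, 0, -1]
    - [0, 0, -1]
    - [0, 0, -1]
    - [0, 0, -1]
    - [0, 0, -1]
    - [0, 0, -1]
    - [0, 0, -1]
  fingers: [-0.1, -0.1, -0.1, -0.1, -0.1, -0.1, -0.1, -0.1]

```text
time: 10.05
tcp_pos: [0.5888, -0.0452, 0.1952]
tcp_rot: [-0.538, 0.843, -0.0, -0.0]
contact_force: [0.1, 0.4, 0.5]
grip_width: 0.0383
grip_force: 0.0
```

```bash
cat >> h.py <<'E'
def knob(cam,xy):
    p,d=manip.snapshot(cam);W=cloud(d,manip.camera_info(cam))
    m=(W[...,2]>.107)&(W[...,2]<.122)&(np.hypot(W[...,0]-xy[0],W[...,1]-xy[1])<.04)&(d>0)
    return rect(m,W) if m.any() else None
E
python3 - <<'E'
from h import *
rel([.5877,-.0419],.094,156.5)
print(knob("wrist",[.5877,-.0419]))
k=knob("top",[.575,.155]);print(k,k and (k[0]-PL)@YD, k and (k[0]-PL)@XD)
E
```

```text
t10.1 tcp [ 0.5888 -0.0452  0.1952] ydeg 155.0 tilt [-0. -0.] rz units -0.32 before [-0.08  0.08  3.37] after [-0.09  0.08  3.37] w 0.0383 gf 0.0 F [0.1 0.4 0.5] q [-0.2   0.44 -0.03  1.1  -0.   -1.34]
(array([ 0.5873, -0.0431]), array([0.013, 0.013]), 25.0)
(array([0.5759, 0.155 ]), array([0.013, 0.011]), 1.7) -0.0005722006874781662 -0.0550106588432937
```

Request:
servo_tool:
  linear:
    - [-0.07, 0.07, 0]
    - [0, 0, 0.7]
    - [0, 0, 0.7]
    - [0, 0, 0.7]
    - [0, 0, 0.7]
    - [0, 0, 0.4]
    - [0, 0, 0.17]
    - [0, 0, 0]
    - [0, 0, 0]
    - [0, 0, 0]
    - [0, 0, 0]
    - [0, 0, 0]
  rot:
    - [0, 0, -0.3]
    - [0, 0, 0]
    - [0, 0, 0]
    - [0, 0, 0]
    - [0, 0, 0]
    - [0, 0, 0]
    - [0, 0, 0]
    - [0, 0, 0]
    - [0, 0, 0]
    - [0, 0, 0]
    - [0, 0, 0]
    - [0, 0, 0]
  fingers: [-0.1, -0.1, -0.1, -0.1, -0.1, -0.1, -0.1, -0.1, -1, -1, -1, -1]

```text
time: 11.35
tcp_pos: [0.5885, -0.0421, 0.0951]
tcp_rot: [-0.546, 0.838, -0.001, 0.001]
contact_force: [-0.6, -1.0, 6.5]
grip_width: 0.0132
grip_force: 21.0
```

```bash
python3 - <<'E'
from h import *
rel(PR-.055*XD,.0943,81.6)
E
```

```text
t11.3 tcp [ 0.5885 -0.0421  0.0951] ydeg 156.2 tilt [ 0.002 -0.   ] rz units 16.28 before [-1.37  1.8   0.03] after [1.38 1.8  0.03] w 0.0132 gf 21.0 F [-0.6 -1.   6.5] q [-0.2   0.52 -0.18  0.87 -0.   -1.35]
```

Request:
servo_tool:
  linear:
    - [-0.006, 0.147, 0]
    - [-0.006, 0.147, 0]
    - [-0.006, 0.147, 0]
    - [-0.006, 0.147, 0]
    - [-0.006, 0.147, 0]
    - [-0.006, 0.147, 0]
    - [-0.006, 0.147, 0]
    - [-0.006, 0.147, 0]
    - [-0.006, 0.147, 0]
    - [-0.006, 0.147, 0]
    - [-0.006, 0.147, 0]
    - [-0.006, 0.147, 0]
  rot:
    - [0, 0, 1]
    - [0, 0, 1]
    - [0, 0, 1]
    - [0, 0, 1]
    - [0, 0, 1]
    - [0, 0, 1]
    - [0, 0, 1]
    - [0, 0, 1]
    - [0, 0, 1]
    - [0, 0, 1]
    - [0, 0, 1]
    - [0, 0, 1]
  fingers: [-1, -1, -1, -1, -1, -1, -1, -1, -1, -1, -1, -1]

```text
time: 12.55
tcp_pos: [0.5558, -0.0033, 0.0951]
tcp_rot: [-0.096, 0.995, -0.001, 0.0]
contact_force: [-3.4, -5.5, 8.3]
grip_width: 0.0131
grip_force: 20.5
```

Request:
servo_tool:
  linear:
    - [-0.006, 0.147, 0]
    - [-0.006, 0.147, 0]
    - [-0.006, 0.147, 0]
    - [-0.006, 0.147, 0]
    - [0, 0.1, 0]
    - [0, 0.04, 0]
    - [0, 0, 0]
  rot:
    - [0, 0, 1]
    - [0, 0, 1]
    - [0, 0, 1]
    - [0, 0, 1]
    - [0, 0, 0.3]
    - [0, 0, 0]
    - [0, 0, 0]
  fingers: [-1, -1, -1, -1, -1, -1, -1]

```text
time: 13.25
tcp_pos: [0.5551, 0.0162, 0.095]
tcp_rot: [0.075, 0.997, -0.004, -0.0]
contact_force: [-6.9, -16.1, 11.0]
grip_width: 0.0133
grip_force: 21.1
```

```bash
python3 - <<'E'
from h import *
rel(PR-.055*XD,.0943,81.6)
E
```

```text
t13.2 tcp [0.5551 0.0162 0.095 ] ydeg 81.4 tilt [-0.001 -0.007] rz units -0.04 before [-0.01  0.04  0.02] after [-0.01  0.04  0.02] w 0.0133 gf 21.1 F [ -6.9 -16.1  11. ] q [-0.1   0.46 -0.28  0.83 -0.01  0.05]
```

Request:
servo_tool:
  linear:
    - [0, 0, 0]
    - [0, 0, 0]
    - [0, 0, 0]
    - [0, 0, -0.5]
    - [0, 0, -0.8]
    - [0, 0, -0.8]
    - [0, 0, -0.7]
    - [-0.65, 0.7, 0]
    - [-0.65, 0.7, 0]
    - [-0.6, 0.7, 0]
    - [0, 0, 0]
    - [0, 0, 0]
  rot:
    - [0, 0, 0]
    - [0, 0, 0]
    - [0, 0, 0]
    - [0, 0, 0]
    - [0, 0, 0]
    - [0, 0, 0]
    - [0, 0, 0]
    - [0, 0, 0]
    - [0, 0, 0]
    - [0, 0, 0]
    - [0, 0, 0]
    - [0, 0, 0]
  fingers: [-0.1, -0.1, -0.1, -0.1, -0.1, -0.1, -0.1, 0.25, 0.25, 0.25, 0.25, 0.25]

```text
time: 14.45
tcp_pos: [0.6213, 0.0739, 0.1776]
tcp_rot: [0.073, 0.997, -0.0, -0.001]
contact_force: [-0.2, 0.9, 0.0]
grip_width: 0.0534
grip_force: 0.0
```

```bash
cat >> h.py <<'E'
def block(cam,xy,zt,r=.075):
    "block with top at zt near xy"
    p,d=manip.snapshot(cam);W=cloud(d,manip.camera_info(cam))
    m=(abs(W[...,2]-zt)<.008)&(np.hypot(W[...,0]-xy[0],W[...,1]-xy[1])<r)&(d>0)
    n,l,s,_=cv2.connectedComponentsWithStats(m.astype(np.uint8),connectivity=4)
    return rect(l==1+np.argmax(s[1:,4]),W) if n>1 else None
E
python3 - <<'E'
from h import *
rel([.6211,.0713],.054,80.7)
print(block("wrist",[.6211,.0713],.073))
k=knob("top",[.555,.017]);print(k,k and (k[0]-PR)@YD, k and (k[0]-PR)@XD)
E
```

```text
t14.4 tcp [0.6213 0.0739 0.1776] ydeg 81.6 tilt [-0.001 -0.   ] rz units 0.20 before [-0.01 -0.08  4.12] after [-0.01 -0.08  4.12] w 0.0534 gf 0.0 F [-0.2  0.9  0. ] q [ 0.    0.51  0.05  1.1  -0.    0.15]
(array([0.6191, 0.0693]), array([0.1  , 0.034]), -9.2)
(array([0.5549, 0.0151]), array([0.013, 0.008]), 0.4) -0.002228221002125994 -0.05527065253066667
```

Request:
servo_tool:
  linear:
    - [0.03, -0.12, 0]
    - [0, 0, 0.8]
    - [0, 0, 0.8]
    - [0, 0, 0.8]
    - [0, 0, 0.8]
    - [0, 0, 0.6]
    - [0, 0, 0.3]
    - [0, 0, 0]
    - [0, 0, 0]
    - [0, 0, 0]
    - [0, 0, 0]
    - [0, 0, 0]
  rot:
    - [0, 0, 0.2]
    - [0, 0, 0]
    - [0, 0, 0]
    - [0, 0, 0]
    - [0, 0, 0]
    - [0, 0, 0]
    - [0, 0, 0]
    - [0, 0, 0]
    - [0, 0, 0]
    - [0, 0, 0]
    - [0, 0, 0]
    - [0, 0, 0]
  fingers: [0.25, 0.25, 0.25, 0.25, 0.25, 0.25, 0.25, 0.25, -1, -1, -1, -1]
  newtons: 40

```text
time: 15.75
tcp_pos: [0.6211, 0.0699, 0.0566]
tcp_rot: [0.082, 0.997, -0.0, 0.001]
contact_force: [-1.2, -1.4, 5.5]
grip_width: 0.0328
grip_force: 41.7
```

Request:
servo_tool:
  linear:
    - [0, 0, 0]
    - [0, 0, -0.3]
    - [0, 0, -0.6]
    - [0, 0, -0.8]
    - [0, 0, -0.8]
    - [0, 0, -0.8]
    - [0, 0, -0.8]
    - [0, 0, -0.8]
  rot:
    - [0, 0, 0]
    - [0, 0, 0]
    - [0, 0, 0]
    - [0, 0, 0]
    - [0, 0, 0]
    - [0, 0, 0]
    - [0, 0, 0]
    - [0, 0, 0]
  fingers: [-1, -1, -1, -1, -1, -1, -1, -1]

```text
time: 16.55
tcp_pos: [0.62, 0.0701, 0.2039]
tcp_rot: [0.082, 0.997, 0.0, 0.0]
contact_force: [1.3, 0.0, -0.8]
grip_width: 0.0331
grip_force: 40.9
```

```bash
python3 - <<'E'
from h import *
rel([.4786,-.3497],.10,80.5)
E
```

```text
t16.6 tcp [0.62   0.0701 0.2039] ydeg 80.6 tilt [0. 0.] rz units 0.03 before [  2.37 -14.57   3.46] after [  2.34 -14.58   3.46] w 0.0331 gf 40.9 F [ 1.3  0.  -0.8] q [-0.    0.5   0.08  1.16  0.    0.16]
```

Request:
servo_tool:
  linear:
    - [0.12, -0.4, 0]
    - [0.12, -0.75, 0]
    - [0.12, -0.75, 0]
    - [0.12, -0.75, 0]
    - [0.12, -0.75, 0]
    - [0.12, -0.75, 0]
    - [0.12, -0.75, 0]
    - [0.12, -0.75, 0]
    - [0.12, -0.75, 0]
    - [0.12, -0.75, 0]
    - [0.12, -0.75, 0]
    - [0.12, -0.75, 0]
  rot:
    - [0, 0, 0]
    - [0, 0, 0]
    - [0, 0, 0]
    - [0, 0, 0]
    - [0, 0, 0]
    - [0, 0, 0]
    - [0, 0, 0]
    - [0, 0, 0]
    - [0, 0, 0]
    - [0, 0, 0]
    - [0, 0, 0]
    - [0, 0, 0]
  fingers: [-1, -1, -1, -1, -1, -1, -1, -1, -1, -1, -1, -1]

```text
time: 17.75
tcp_pos: [0.5342, -0.1799, 0.2019]
tcp_rot: [0.082, 0.997, 0.0, -0.0]
contact_force: [0.2, 0.1, -0.2]
grip_width: 0.0329
grip_force: 40.9
```

Request:
servo_tool:
  linear:
    - [0.12, -0.75, 0]
    - [0.12, -0.75, 0]
    - [0.12, -0.75, 0]
    - [0.12, -0.75, 0]
    - [0.12, -0.75, 0]
    - [0.12, -0.75, 0]
    - [0.12, -0.75, 0]
    - [0.12, -0.68, 0]
    - [0, 0, 0.6]
    - [0, 0, 0.7]
    - [0, 0, 0.7]
    - [0, 0, 0.7]
  rot:
    - [0, 0, 0]
    - [0, 0, 0]
    - [0, 0, 0]
    - [0, 0, 0]
    - [0, 0, 0]
    - [0, 0, 0]
    - [0, 0, 0]
    - [0, 0, 0]
    - [0, 0, 0]
    - [0, 0, 0]
    - [0, 0, 0]
    - [0, 0, 0]
  fingers: [-1, -1, -1, -1, -1, -1, -1, -1, -1, -1, -1, -1]

```text
time: 18.95
tcp_pos: [0.477, -0.3497, 0.1202]
tcp_rot: [0.082, 0.997, 0.0, -0.0]
contact_force: [0.6, 0.4, 0.6]
grip_width: 0.0333
grip_force: 40.9
```

```bash
python3 - <<'E'
from h import *
rel([.4786,-.3497],.02,80.5)
E
```

```text
t18.9 tcp [ 0.477  -0.3497  0.1202] ydeg 80.6 tilt [-0.  0.] rz units 0.02 before [-0.05  0.01  3.34] after [-0.05  0.01  3.34] w 0.0333 gf 40.9 F [0.6 0.4 0.6] q [-0.76  0.5  -0.15  0.93 -0.   -0.59]
```

Request:
servo_tool:
  linear:
    - [0, 0, 0.8]
    - [0, 0, 0.8]
    - [0, 0, 0.8]
    - [0, 0, 0.6]
    - [0, 0, 0.3]
    - [0, 0, 0]
    - [0, 0, 0]
    - [0, 0, 0]
    - [0, 0, 0]
    - [0, 0, -0.6]
    - [0, 0, -0.8]
    - [0, 0, -0.8]
  rot:
    - [0, 0, 0]
    - [0, 0, 0]
    - [0, 0, 0]
    - [0, 0, 0]
    - [0, 0, 0]
    - [0, 0, 0]
    - [0, 0, 0]
    - [0, 0, 0]
    - [0, 0, 0]
    - [0, 0, 0]
    - [0, 0, 0]
    - [0, 0, 0]
  fingers: [-1, -1, -1, -1, -1, -1, 0.3, 0.3, 0.3, 0.3, 0.3, 0.3]

```text
time: 20.15
tcp_pos: [0.4778, -0.3498, 0.0894]
tcp_rot: [0.082, 0.997, -0.0, 0.0]
contact_force: [0.0, -0.4, 0.5]
grip_width: 0.0558
grip_force: 0.0
```

Request:
servo_tool:
  linear:
    - [0, 0, -0.8]
    - [0, 0, -0.8]
    - [0, 0.7, -0.5]
    - [0, 0.8, 0]
    - [0, 0.8, 0]
    - [0, 0.8, 0]
    - [0, 0.8, 0]
    - [0, 0.8, 0]
    - [0, 0, 0]
  rot:
    - [0, 0, 0]
    - [0, 0, 0]
    - [0, 0, 0]
    - [0, 0, 0]
    - [0, 0, 0]
    - [0, 0, 0]
    - [0, 0, 0]
    - [0, 0, 0]
    - [0, 0, 0]
  fingers: [0.3, 0.3, 0.3, 0.3, 0.3, 0.3, 0.3, 0.3, 0.3]

```text
time: 21.05
tcp_pos: [0.5011, -0.2083, 0.1519]
tcp_rot: [0.08, 0.997, 0.0, 0.0]
contact_force: [-0.9, -0.1, 0.7]
grip_width: 0.0551
grip_force: 0.0
```

```bash
python3 - <<'E'
from h import *
for xy,z in(([.4786,-.3497],.033),([.4637,.0911],.03),([.4782,-.0689],.03)): print(block("top",xy,z))
rel([.4782,-.0689],.008,77.8)
p,_=manip.snapshot("top");cv2.imwrite("pics/top1.png",p)
E
```

```text
None
(array([0.4638, 0.0913]), array([0.09, 0.04]), -31.9)
(array([ 0.4779, -0.069 ]), array([0.09, 0.04]), -12.6)
t21.2 tcp [ 0.501  -0.2111  0.1517] ydeg 80.6 tilt [ 0.001 -0.001] rz units 0.62 before [1.53 4.56 4.79] after [1.75 4.48 4.79] w 0.056 gf 0.0 F [ 0.4 -0.4  0.9] q [-0.53  0.38 -0.24  0.95 -0.   -0.37]
```

View pics/top1.png

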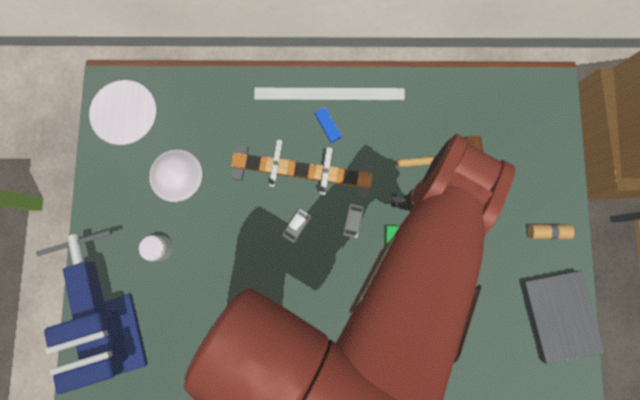

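The picture shows both turnbuttons across the rail at (275,163) and (326,170) and the rail clear. The dollies are still at (297,225) and (354,221). Next I go to dolly B.

Request:
servo_tool:
  linear:
    - [0.28, 0.76, 0]
    - [0.28, 0.76, 0]
    - [0.28, 0.76, 0]
    - [0.28, 0.76, 0]
    - [0.28, 0.76, 0]
    - [0.28, 0.76, 0]
    - [0, 0, 0]
  rot:
    - [0, 0, 0]
    - [0, 0, 0]
    - [0, 0, 0]
    - [0, 0, 0]
    - [0, 0, 0]
    - [0, 0, 0.62]
    - [0, 0, 0]
  fingers: [0.4, 0.4, 0.4, 0.4, 0.4, 0.4, 0.4]

```text
time: 21.95
tcp_pos: [0.4727, -0.0661, 0.1513]
tcp_rot: [0.107, 0.994, 0.0, -0.0]
contact_force: [-0.6, -0.9, -0.6]
grip_width: 0.0598
grip_force: 0.0
```

```bash
python3 - <<'E'
from h import *
b=block("wrist",[.478,-.069],.03);print(b)
rel([.478,-.069],.008,77.6)
print("tray",[block("top",[.4786,-.3497],z,.06) for z in(.033,)])
E
```

```text
(array([ 0.4762, -0.072 ]), array([0.089, 0.04 ]), -12.3)
t22.0 tcp [ 0.4733 -0.0674  0.1514] ydeg 77.8 tilt [ 0. -0.] rz units 0.05 before [-0.16 -0.02  4.78] after [-0.16 -0.02  4.78] w 0.06 gf 0.0 F [-0.2 -0.6 -0.4] q [-0.29  0.27 -0.41  0.89 -0.   -0.08]
tray [(array([ 0.478 , -0.3474]), array([0.1  , 0.036]), -9.5)]
```

Request:
servo_tool:
  linear:
    - [-0.14, -0.07, 0]
    - [0, 0, 0.8]
    - [0, 0, 0.8]
    - [0, 0, 0.8]
    - [0, 0, 0.8]
    - [0, 0, 0.8]
    - [0, 0, 0.5]
    - [0, 0, 0.28]
    - [0, 0, 0]
    - [0, 0, 0]
    - [0, 0, 0]
    - [0, 0, 0]
  rot:
    - [0, 0, 0]
    - [0, 0, 0]
    - [0, 0, 0]
    - [0, 0, 0]
    - [0, 0, 0]
    - [0, 0, 0]
    - [0, 0, 0]
    - [0, 0, 0]
    - [0, 0, 0]
    - [0, 0, 0]
    - [0, 0, 0]
    - [0, 0, 0]
  fingers: [0.4, 0.4, 0.4, 0.4, 0.4, 0.4, 0.4, 0.4, 0.4, -1, -1, -1]
  newtons: 90

```text
time: 23.25
tcp_pos: [0.4777, -0.0708, 0.0089]
tcp_rot: [0.107, 0.994, -0.0, 0.001]
contact_force: [-2.2, -1.0, 6.4]
grip_width: 0.0382
grip_force: 92.6
```

Request:
servo_tool:
  linear:
    - [0, 0, 0]
    - [0, 0, 0]
    - [0, 0, -0.3]
    - [0, 0, -0.6]
    - [0, 0, -0.8]
    - [0, 0, -0.8]
    - [0, 0, -0.8]
    - [0, 0, -0.8]
  rot:
    - [0, 0, 0]
    - [0, 0, 0]
    - [0, 0, 0]
    - [0, 0, 0]
    - [0, 0, 0]
    - [0, 0, 0]
    - [0, 0, 0]
    - [0, 0, 0]
  fingers: [-1, -1, -1, -1, -1, -1, -1, -1]

```text
time: 24.05
tcp_pos: [0.4763, -0.0702, 0.1321]
tcp_rot: [0.106, 0.994, 0.0, -0.0]
contact_force: [-0.4, -0.1, -7.0]
grip_width: 0.0379
grip_force: 92.0
```

```bash
sed -i 's/^PL=.*/PL=np.array([.6294,.1461]);PR=np.array([.6089,.0078]);YD=(PL-PR)\/np.linalg.norm(PL-PR);XD=np.array([YD[1],-YD[0]]);MID=(PL+PR)\/2/' h.py; python3 - <<'E'
from h import *
rel(rk(0,-.14),.055,81.57)
E
```

```text
t24.1 tcp [ 0.4763 -0.0702  0.1321] ydeg 77.8 tilt [-0.001  0.   ] rz units -0.83 before [-3.92  1.14  2.57] after [-3.99  0.88  2.57] w 0.0379 gf 92.0 F [-0.4 -0.1 -7. ] q [-0.3   0.29 -0.43  0.85  0.   -0.09]
```

Request:
servo_tool:
  linear:
    - [-0.4, 0.15, 0]
    - [-0.7, 0.2, 0]
    - [-0.7, 0.2, 0]
    - [-0.7, 0.2, 0]
    - [-0.7, 0.2, 0]
    - [-0.7, 0.2, 0]
    - [0, 0, 0]
    - [0, 0, 0]
  rot:
    - [0, 0, 0]
    - [0, 0, 0]
    - [0, 0, 0]
    - [0, 0, 0]
    - [0, 0, 0]
    - [0, 0, 0]
    - [0, 0, -0.83]
    - [0, 0, 0]
  fingers: [-1, -1, -1, -1, -1, -1, -1, -1]

```text
time: 24.85
tcp_pos: [0.5982, -0.0612, 0.1305]
tcp_rot: [0.073, 0.997, 0.0, -0.001]
contact_force: [-0.4, 1.0, -8.3]
grip_width: 0.0381
grip_force: 92.3
```

```bash
python3 - <<'E'
from h import *
rel(rk(0,-.14),.055,81.57)
p,d=manip.snapshot("wrist");cv2.imwrite("pics/w2.png",p)
E
```

```text
t24.9 tcp [ 0.5982 -0.0612  0.1305] ydeg 81.7 tilt [-0.002  0.   ] rz units 0.02 before [-0.02 -0.01  2.52] after [-0.02 -0.01  2.52] w 0.0381 gf 92.3 F [-0.4  1.  -8.3] q [-0.22  0.5  -0.1   0.97  0.   -0.08]
```

View pics/w2.png

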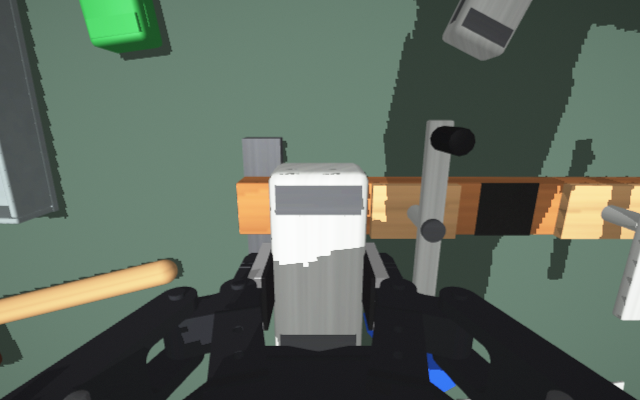

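The wrist view shows the dolly squarely held over the right-hand pad, at around (318,250), with the rail at row 207 and the open bar clear at (433,200). I lower it.

Request:
servo_tool:
  linear:
    - [-0.02, -0.01, 0.6]
    - [0, 0, 0.6]
    - [0, 0, 0.6]
    - [0, 0, 0.4]
    - [0, 0, 0.2]
    - [0, 0, 0.08]
    - [0, 0, 0.05]
    - [0, 0, 0]
  rot:
    - [0, 0, 0]
    - [0, 0, 0]
    - [0, 0, 0]
    - [0, 0, 0]
    - [0, 0, 0]
    - [0, 0, 0]
    - [0, 0, 0]
    - [0, 0, 0]
  fingers: [-1, -1, -1, -1, -1, -1, -1, -1]

```text
time: 25.7
tcp_pos: [0.5996, -0.062, 0.0554]
tcp_rot: [0.073, 0.997, -0.0, 0.0]
contact_force: [-1.1, 0.4, -8.5]
grip_width: 0.0384
grip_force: 92.3
```

```bash
python3 - <<'E'
from h import *
rel(rk(0,-.14),.055,81.57)
E
```

```text
t25.7 tcp [ 0.5996 -0.062   0.0554] ydeg 81.6 tilt [ 0.001 -0.   ] rz units 0.00 before [0.03 0.01 0.01] after [0.03 0.01 0.01] w 0.0384 gf 92.3 F [-1.1  0.4 -8.5] q [-0.22  0.58 -0.19  0.8  -0.   -0.08]
```

Request:
servo_tool:
  linear:
    - [0.02, 0, 0.03]
    - [0, 0, 0.03]
    - [0, 0, 0]
  rot:
    - [0, 0, 0]
    - [0, 0, 0]
    - [0, 0, 0]
  fingers: [-1, -1, -1]

```text
time: 26.0
tcp_pos: [0.5989, -0.0619, 0.0539]
tcp_rot: [0.073, 0.997, -0.0, 0.0]
contact_force: [-4.1, 0.6, 1.5]
grip_width: 0.0382
grip_force: 93.3
```

Request:
servo_tool:
  linear:
    - [0, 0, 0]
    - [0, 0, 0]
    - [0, 0, 0]
    - [0, 0, -0.3]
    - [0, 0, -0.6]
    - [0, 0, -0.8]
    - [0, 0, -0.8]
    - [0, 0, -0.8]
    - [0, 0, -0.8]
    - [0, 0, 0]
  rot:
    - [0, 0, 0]
    - [0, 0, 0]
    - [0, 0, 0]
    - [0, 0, 0]
    - [0, 0, 0]
    - [0, 0, 0]
    - [0, 0, 0]
    - [0, 0, 0]
    - [0, 0, 0]
    - [0, 0, 0]
  fingers: [0.2, 0.2, 0.2, 0.2, 0.2, 0.2, 0.2, 0.2, 0.2, 0.2]

```text
time: 27.0
tcp_pos: [0.6007, -0.0623, 0.1803]
tcp_rot: [0.073, 0.997, -0.0, 0.003]
contact_force: [1.0, 0.5, -0.2]
grip_width: 0.0513
grip_force: 0.0
```

```bash
python3 - <<'E'
from h import *
print("target",rk(0,-.14))
for cam in("wrist","top"):
    b=block(cam,rk(0,-.14),.075); print(cam,b, b and ((b[0]-rk(0,-.14))@XD,(b[0]-rk(0,-.14))@YD))
# pad centre from colour in the wrist view: dark pixels at rail height
p,d=manip.snapshot("wrist");c=manip.camera_info("wrist");W=cloud(d,c)
Q=W[...,:2]-MID;x=Q@XD;y=Q@YD
m=(abs(W[...,2]-.045)<.006)&(abs(x)<.03)&(d>0)
print("rail",rect(m,W),"x range",np.percentile(x[m],[1,99]))
h=(abs(W[...,2]-.053)<.003)&(abs(x)<.03)&(y<-.02)&(y>-.12); print("block y",np.percentile(y[h],[1,99]) if h.any() else None)
a=block("top",[.4637,.0911],.03);print(a);rel([.463,.090],.15,a[2]+90)
E
```

```text
target [ 0.5986223  -0.06153687]
wrist (array([ 0.5957, -0.0616]), array([0.089, 0.04 ]), -8.5) (np.float64(-0.0028814596119683465), np.float64(-0.0004909327697150196))
top None None
rail (array([ 0.5954, -0.0603]), array([0.58 , 0.045]), 80.7) x range [-0.0217452   0.01792786]
block y [-0.10101136 -0.03956677]
(array([0.467 , 0.1089]), array([0.085, 0.023]), -16.2)
t27.2 tcp [ 0.5981 -0.0617  0.1754] ydeg 81.6 tilt [-0.001  0.   ] rz units 1.70 before [5.19 4.34 0.85] after [5.73 3.6  0.85] w 0.0512 gf 0.0 F [-0.4  0.7 -0.4] q [-0.22  0.47 -0.03  1.07 -0.   -0.08]
```

Request:
servo_tool:
  linear:
    - [0.74, 0.62, 0]
    - [0.74, 0.62, 0]
    - [0.74, 0.62, 0]
    - [0.74, 0.62, 0]
    - [0.74, 0.62, 0]
    - [0.74, 0.62, 0]
    - [0.75, 0.62, 0]
    - [0, 0, 0]
    - [0, 0, 0.2]
    - [0, 0, 0.2]
    - [0, 0, 0.2]
    - [0, 0, 0.2]
  rot:
    - [0, 0, 0]
    - [0, 0, 0]
    - [0, 0, 0]
    - [0, 0, 0]
    - [0, 0, 0]
    - [0, 0, 0]
    - [0, 0, 0]
    - [0, 0, 1]
    - [0, 0, 1]
    - [0, 0, 1]
    - [0, 0, 1]
    - [0, 0, 1]
  fingers: [0.4, 0.4, 0.4, 0.4, 0.4, 0.4, 0.4, 0.4, 0.4, 0.4, 0.4, 0.4]

```text
time: 28.4
tcp_pos: [0.4629, 0.0898, 0.151]
tcp_rot: [0.272, 0.962, -0.0, -0.001]
contact_force: [-0.0, 0.3, -0.6]
grip_width: 0.0598
grip_force: 0.0
```

```bash
python3 - <<'E'
from h import *
b=block("wrist",[.463,.09],.03);print(b)
rel(b[0]+[.001,.0014],.008,b[2]+90)
E
```

```text
(array([0.4612, 0.0901]), array([0.09, 0.04]), -32.8)
t28.4 tcp [0.4624 0.0898 0.1502] ydeg 58.2 tilt [-0.003 -0.   ] rz units 0.22 before [0.02 0.05 4.74] after [0.03 0.05 4.74] w 0.0597 gf 0.0 F [-0.2  0.1 -1.2] q [ 0.04  0.26 -0.43  0.89 -0.    0.59]
```

Request:
servo_tool:
  linear:
    - [0.02, 0.05, 0]
    - [0, 0, 0.8]
    - [0, 0, 0.8]
    - [0, 0, 0.8]
    - [0, 0, 0.8]
    - [0, 0, 0.8]
    - [0, 0, 0.5]
    - [0, 0, 0.24]
    - [0, 0, 0]
    - [0, 0, 0]
    - [0, 0, 0]
    - [0, 0, 0]
  rot:
    - [0, 0, 0.2]
    - [0, 0, 0]
    - [0, 0, 0]
    - [0, 0, 0]
    - [0, 0, 0]
    - [0, 0, 0]
    - [0, 0, 0]
    - [0, 0, 0]
    - [0, 0, 0]
    - [0, 0, 0]
    - [0, 0, 0]
    - [0, 0, 0]
  fingers: [0.4, 0.4, 0.4, 0.4, 0.4, 0.4, 0.4, 0.4, 0.4, -1, -1, -1]
  newtons: 90

```text
time: 29.65
tcp_pos: [0.4643, 0.0911, 0.0111]
tcp_rot: [0.278, 0.961, -0.0, 0.001]
contact_force: [-3.0, -2.6, 6.4]
grip_width: 0.038
grip_force: 91.6
```

Request:
servo_tool:
  linear:
    - [0, 0, 0]
    - [0, 0, 0]
    - [0, 0, -0.3]
    - [0, 0, -0.6]
    - [0, 0, -0.8]
    - [0, 0, -0.8]
    - [0, 0, -0.8]
    - [0, 0, -0.8]
    - [0, 0, -0.6]
  rot:
    - [0, 0, 0]
    - [0, 0, 0]
    - [0, 0, 0]
    - [0, 0, 0]
    - [0, 0, 0]
    - [0, 0, 0]
    - [0, 0, 0]
    - [0, 0, 0]
    - [0, 0, 0]
  fingers: [-1, -1, -1, -1, -1, -1, -1, -1, -1]

```text
time: 30.55
tcp_pos: [0.4641, 0.0915, 0.1531]
tcp_rot: [0.278, 0.961, 0.0, 0.001]
contact_force: [-0.2, -0.6, -5.5]
grip_width: 0.038
grip_force: 92.1
```

```bash
python3 - <<'E'
from h import *
rel(rk(0.001,.14),.055,81.57)
E
```

```text
t30.6 tcp [0.4641 0.0915 0.1531] ydeg 57.8 tilt [0.002 0.   ] rz units -5.20 before [-2.77  6.63  3.28] after [-5.21  4.94  3.28] w 0.038 gf 92.1 F [-0.2 -0.6 -5.5] q [ 0.04  0.26 -0.42  0.89  0.    0.6 ]
```

Request:
servo_tool:
  linear:
    - [-0.15, 0.4, 0]
    - [-0.31, 0.74, 0]
    - [-0.31, 0.74, 0]
    - [-0.31, 0.74, 0]
    - [-0.31, 0.74, 0]
    - [-0.31, 0.74, 0]
    - [-0.31, 0.74, 0]
    - [-0.31, 0.74, 0]
    - [-0.31, 0.74, 0]
    - [-0.15, 0.31, 0]
    - [0, 0, 0]
    - [0, 0, 0]
  rot:
    - [0, 0, 0]
    - [0, 0, 0]
    - [0, 0, 0]
    - [0, 0, 0]
    - [0, 0, 0]
    - [0, 0, 0]
    - [0, 0, 0]
    - [0, 0, 0]
    - [0, 0, 0]
    - [0, 0, 0]
    - [0, 0, -0.6]
    - [0, 0, -0.6]
  fingers: [-1, -1, -1, -1, -1, -1, -1, -1, -1, -1, -1, -1]

```text
time: 31.75
tcp_pos: [0.6405, 0.2159, 0.1492]
tcp_rot: [0.23, 0.973, -0.0, -0.001]
contact_force: [0.3, -0.6, -5.7]
grip_width: 0.038
grip_force: 92.2
```

Request:
servo_tool:
  linear:
    - [0, 0, 0]
    - [0, 0, 0]
    - [0, 0, 0]
    - [0, 0, 0]
    - [0, 0, 0]
    - [0, 0, 0]
  rot:
    - [0, 0, -0.8]
    - [0, 0, -0.8]
    - [0, 0, -0.8]
    - [0, 0, -0.8]
    - [0, 0, -0.8]
    - [0, 0, 0]
  fingers: [-1, -1, -1, -1, -1, -1]

```text
time: 32.35
tcp_pos: [0.6403, 0.2156, 0.1497]
tcp_rot: [0.073, 0.997, -0.0, -0.001]
contact_force: [-0.2, -0.8, -6.0]
grip_width: 0.0384
grip_force: 92.1
```

```bash
python3 - <<'E'
from h import *
rel(rk(0.001,.14),.057,81.57)
E
```

```text
t32.4 tcp [0.6403 0.2156 0.1497] ydeg 81.6 tilt [-0.002 -0.   ] rz units 0.02 before [-0.02 -0.01  3.09] after [-0.02 -0.01  3.09] w 0.0384 gf 92.1 F [-0.2 -0.8 -6. ] q [0.22 0.63 0.17 1.11 0.   0.36]
```

Request:
servo_tool:
  linear:
    - [-0.02, -0.01, 0.7]
    - [0, 0, 0.7]
    - [0, 0, 0.7]
    - [0, 0, 0.5]
    - [0, 0, 0.3]
    - [0, 0, 0.14]
    - [0, 0, 0.03]
    - [0, 0, 0.03]
    - [0, 0, 0]
  rot:
    - [0, 0, 0]
    - [0, 0, 0]
    - [0, 0, 0]
    - [0, 0, 0]
    - [0, 0, 0]
    - [0, 0, 0]
    - [0, 0, 0]
    - [0, 0, 0]
    - [0, 0, 0]
  fingers: [-1, -1, -1, -1, -1, -1, -1, -1, -1]

```text
time: 33.25
tcp_pos: [0.6417, 0.2149, 0.0586]
tcp_rot: [0.073, 0.997, 0.0, 0.001]
contact_force: [-0.5, -0.5, -6.3]
grip_width: 0.0379
grip_force: 92.2
```

```bash
python3 - <<'E'
from h import *
rel(rk(0.001,.14),.056,81.57)
E
```

```text
t33.2 tcp [0.6417 0.2149 0.0586] ydeg 81.6 tilt [0.001 0.   ] rz units 0.00 before [0.04 0.01 0.09] after [0.04 0.01 0.09] w 0.0379 gf 92.2 F [-0.5 -0.5 -6.3] q [0.22 0.7  0.05 0.92 0.   0.36]
```

Request:
servo_tool:
  linear:
    - [0.04, 0.01, 0.03]
    - [0, 0, 0.03]
    - [0, 0, 0.03]
    - [0, 0, 0.02]
    - [0, 0, 0]
  rot:
    - [0, 0, 0]
    - [0, 0, 0]
    - [0, 0, 0]
    - [0, 0, 0]
    - [0, 0, 0]
  fingers: [-1, -1, -1, -1, -1]

```text
time: 33.75
tcp_pos: [0.6401, 0.2153, 0.0562]
tcp_rot: [0.073, 0.997, 0.0, 0.0]
contact_force: [-4.6, -0.8, 7.9]
grip_width: 0.0375
grip_force: 94.0
```

Contact made; release and lift.

Request:
servo_tool:
  linear:
    - [0, 0, 0]
    - [0, 0, 0]
    - [0, 0, 0]
    - [0, 0, -0.3]
    - [0, 0, -0.6]
    - [0, 0, -0.8]
    - [0, 0, -0.8]
    - [0, 0, -0.8]
    - [0, 0, -0.8]
    - [0, 0, 0]
  rot:
    - [0, 0, 0]
    - [0, 0, 0]
    - [0, 0, 0]
    - [0, 0, 0]
    - [0, 0, 0]
    - [0, 0, 0]
    - [0, 0, 0]
    - [0, 0, 0]
    - [0, 0, 0]
    - [0, 0, 0]
  fingers: [0.2, 0.2, 0.2, 0.2, 0.2, 0.2, 0.2, 0.2, 0.2, 0.2]

```text
time: 34.75
tcp_pos: [0.6421, 0.2157, 0.1821]
tcp_rot: [0.073, 0.997, 0.001, 0.003]
contact_force: [0.3, 0.3, -0.8]
grip_width: 0.0516
grip_force: 0.0
```

```bash
python3 - <<'E'
from h import *
for pt in(rk(0,.14),):
    b=block("wrist",pt,.075); print(b, b and ((b[0]-pt)@XD,(b[0]-pt)@YD))
p,d=manip.snapshot("wrist");c=manip.camera_info("wrist");W=cloud(d,c)
Q=W[...,:2]-MID;x=Q@XD;y=Q@YD
m=(abs(W[...,2]-.045)<.006)&(abs(x)<.03)&(d>0);print("rail x",np.percentile(x[m],[1,99]))
h=(abs(W[...,2]-.053)<.003)&(abs(x)<.03)&(y>.02)&(y<.12); print("block y",np.percentile(y[h],[1,99]) if h.any() else None)
b=block("top",rk(0,-.14),.075); print("dolly B top cam",b, b and ((b[0]-rk(0,-.14))@XD,(b[0]-rk(0,-.14))@YD))
print(knob("wrist",PL-.055*XD))
rel(PL-.055*XD,.15,81.6)
p,_=manip.snapshot("top");cv2.imwrite("pics/top2.png",p)
E
```

```text
(array([0.6368, 0.215 ]), array([0.089, 0.04 ]), -8.3) (np.float64(-0.002782540418120354), np.float64(-0.000854096471288412))
rail x [-0.02860675  0.01796184]
block y [0.03883447 0.10037669]
dolly B top cam (array([ 0.5988, -0.0601]), array([0.09, 0.04]), -8.2) (np.float64(-3.490424193623447e-05), np.float64(0.0014473970591173443))
(array([0.5736, 0.1548]), array([0.013, 0.013]), 28.3)
t35.0 tcp [0.6395 0.215  0.1768] ydeg 81.6 tilt [-0.001 -0.   ] rz units -0.01 before [ 1.83 -2.32  0.9 ] after [ 1.83 -2.32  0.9 ] w 0.0514 gf 0.0 F [-0.1 -0.8 -0.1] q [0.22 0.61 0.21 1.17 0.   0.36]
```

View pics/top2.png

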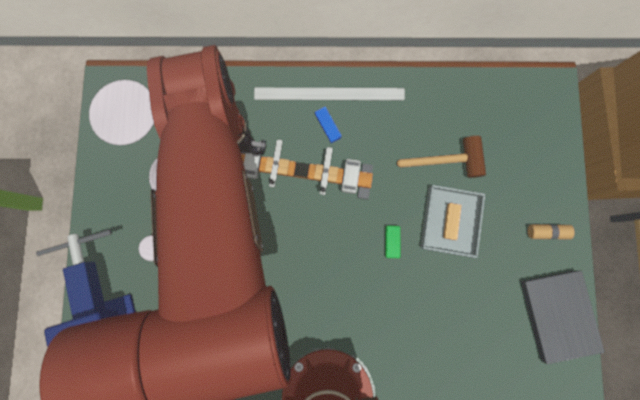

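The top view shows dolly B on the right pad at (351,176), the arm over dolly A on the left pad at (250,165), and the offcut in the tray at (453,221). Now I close the left turnbutton.

Request:
servo_tool:
  linear:
    - [0.61, -0.77, 0]
    - [0.61, -0.77, 0]
    - [0.61, -0.77, 0]
    - [0, 0, 0]
    - [0, 0, 0.6]
    - [0, 0, 0.7]
    - [0, 0, 0.7]
    - [0, 0, 0.5]
    - [0, 0, 0.26]
    - [0, 0, 0]
  rot:
    - [0, 0, 0]
    - [0, 0, 0]
    - [0, 0, 0]
    - [0, 0, 0]
    - [0, 0, 0]
    - [0, 0, 0]
    - [0, 0, 0]
    - [0, 0, 0]
    - [0, 0, 0]
    - [0, 0, 0]
  fingers: [-0.1, -0.1, -0.1, -0.1, -0.1, -0.1, -0.1, -0.1, -0.1, -0.1]
  newtons: 20

```text
time: 36.0
tcp_pos: [0.575, 0.1548, 0.0934]
tcp_rot: [0.073, 0.997, -0.0, -0.001]
contact_force: [-0.6, -0.7, 0.4]
grip_width: 0.0385
grip_force: 0.0
```

Request:
servo_tool:
  linear:
    - [0, 0, 0]
    - [0, 0, 0]
    - [0, 0, 0]
    - [0, 0, 0]
  rot:
    - [0, 0, 0]
    - [0, 0, 0]
    - [0, 0, 0]
    - [0, 0, 0]
  fingers: [-1, -1, -1, -1]

```text
time: 36.4
tcp_pos: [0.5762, 0.1548, 0.0956]
tcp_rot: [0.073, 0.997, 0.0, 0.001]
contact_force: [-0.5, 0.3, 4.1]
grip_width: 0.0129
grip_force: 20.9
```

```bash
python3 - <<'E'
from h import *
rel(PL-.055*XD,.0943,81.6)
E
```

```text
t36.4 tcp [0.5762 0.1548 0.0956] ydeg 81.6 tilt [0.001 0.   ] rz units -0.00 before [ 0.04 -0.03  0.04] after [ 0.04 -0.03  0.04] w 0.0129 gf 20.9 F [-0.5  0.3  4.1] q [ 0.14  0.53 -0.16  0.88  0.    0.29]
```

Request:
servo_tool:
  linear:
    - [-0.006, 0.147, 0]
    - [-0.006, 0.147, 0]
    - [-0.006, 0.147, 0]
    - [-0.006, 0.147, 0]
    - [-0.006, 0.147, 0]
    - [-0.006, 0.147, 0]
    - [-0.006, 0.147, 0]
    - [-0.006, 0.147, 0]
    - [-0.006, 0.147, 0]
    - [-0.006, 0.147, 0]
    - [-0.006, 0.147, 0]
    - [-0.006, 0.147, 0]
  rot:
    - [0, 0, 1]
    - [0, 0, 1]
    - [0, 0, 1]
    - [0, 0, 1]
    - [0, 0, 1]
    - [0, 0, 1]
    - [0, 0, 1]
    - [0, 0, 1]
    - [0, 0, 1]
    - [0, 0, 1]
    - [0, 0, 1]
    - [0, 0, 1]
  fingers: [-1, -1, -1, -1, -1, -1, -1, -1, -1, -1, -1, -1]

```text
time: 37.6
tcp_pos: [0.606, 0.1948, 0.0955]
tcp_rot: [0.527, 0.85, -0.001, 0.001]
contact_force: [-0.6, -6.7, 5.2]
grip_width: 0.0127
grip_force: 21.1
```

Request:
servo_tool:
  linear:
    - [-0.006, 0.147, 0]
    - [-0.006, 0.147, 0]
    - [-0.006, 0.147, 0]
    - [-0.006, 0.147, 0]
    - [-0.006, 0.147, 0]
    - [-0.006, 0.147, 0]
    - [0, 0, 0]
  rot:
    - [0, 0, 1]
    - [0, 0, 1]
    - [0, 0, 1]
    - [0, 0, 1]
    - [0, 0, 1]
    - [0, 0, 1]
    - [0, 0, 0]
  fingers: [-1, -1, -1, -1, -1, -1, -1]

```text
time: 38.3
tcp_pos: [0.6316, 0.1999, 0.0956]
tcp_rot: [0.714, 0.7, -0.001, 0.001]
contact_force: [-1.2, -7.4, 6.4]
grip_width: 0.0131
grip_force: 21.1
```

```bash
python3 - <<'E'
from h import *
rel(PL+.055*YD,.0943,-8.4)
E
```

```text
t38.3 tcp [0.6316 0.1999 0.0956] ydeg -1.2 tilt [ 0.001 -0.003] rz units 1.58 before [0.02 0.2  0.04] after [0.05 0.19 0.04] w 0.0131 gf 21.1 F [-1.2 -7.4  6.4] q [ 0.2   0.64  0.05  0.98 -0.    1.79]
```

Request:
servo_tool:
  linear:
    - [-0.006, 0.147, 0]
    - [0, 0.08, 0]
    - [0, 0.06, 0]
    - [0, 0.05, 0]
    - [0, 0, 0]
  rot:
    - [0, 0, 1]
    - [0, 0, 0.58]
    - [0, 0, 0]
    - [0, 0, 0]
    - [0, 0, 0]
  fingers: [-1, -1, -1, -1, -1]

```text
time: 38.8
tcp_pos: [0.6371, 0.1994, 0.0953]
tcp_rot: [0.756, 0.655, -0.004, -0.001]
contact_force: [-18.3, -6.6, 17.4]
grip_width: 0.0131
grip_force: 22.5
```

```bash
python3 - <<'E'
from h import *
rel(PL+.055*YD,.0943,-8.4)
E
```

```text
t38.8 tcp [0.6371 0.1994 0.0953] ydeg -8.2 tilt [-0.007 -0.003] rz units 0.05 before [0.04 0.01 0.03] after [0.04 0.01 0.03] w 0.0131 gf 22.5 F [-18.3  -6.6  17.4] q [ 0.19  0.66  0.08  1.   -0.    1.91]
```

Request:
servo_tool:
  linear:
    - [0, 0, 0]
    - [0, 0, 0]
    - [0, 0, 0]
    - [0, 0, -0.5]
    - [0, 0, -0.8]
    - [0, 0, -0.8]
    - [0, 0, -0.7]
    - [-0.8, -0.23, 0]
    - [-0.8, -0.23, 0]
    - [-0.8, -0.23, 0]
    - [-0.8, -0.23, 0]
    - [-0.8, -0.23, 0]
  rot:
    - [0, 0, 0]
    - [0, 0, 0]
    - [0, 0, 0]
    - [0, 0, 0]
    - [0, 0, 0]
    - [0, 0, 0]
    - [0, 0, 0]
    - [0, 0, 0]
    - [0, 0, 0]
    - [0, 0, 0]
    - [0, 0, 0]
    - [0, 0, 0]
  fingers: [-0.1, -0.1, -0.1, -0.1, -0.1, -0.1, -0.1, -0.1, -0.1, -0.1, -0.1, -0.1]

```text
time: 40.0
tcp_pos: [0.5898, 0.0861, 0.1789]
tcp_rot: [0.756, 0.655, 0.0, 0.0]
contact_force: [0.2, -0.2, 0.1]
grip_width: 0.0387
grip_force: 0.0
```

Request:
servo_tool:
  linear:
    - [-0.8, -0.23, 0]
    - [-0.8, -0.23, 0]
    - [-0.8, -0.23, 0]
    - [0, 0, 0]
    - [0, 0, 0]
    - [0, 0, 0]
    - [0, 0, 0]
    - [0, 0, 0]
    - [0, 0, 0]
    - [0, 0, 0]
    - [0, 0, 0]
    - [0, 0, 0]
  rot:
    - [0, 0, 0]
    - [0, 0, 0]
    - [0, 0, 0]
    - [0, 0, -1]
    - [0, 0, -1]
    - [0, 0, -1]
    - [0, 0, -1]
    - [0, 0, -1]
    - [0, 0, -1]
    - [0, 0, -1]
    - [0, 0, -1]
    - [0, 0, -1]
  fingers: [-0.1, -0.1, -0.1, -0.1, -0.1, -0.1, -0.1, -0.1, -0.1, -0.1, -0.1, -0.1]

```text
time: 41.2
tcp_pos: [0.5595, 0.0185, 0.1789]
tcp_rot: [0.475, 0.88, 0.0, 0.0]
contact_force: [-0.6, 0.1, -0.6]
grip_width: 0.0382
grip_force: 0.0
```

Request:
servo_tool:
  linear:
    - [0, 0, 0]
    - [0, 0, 0]
    - [0, 0, 0]
    - [0, 0, 0]
    - [0, 0, 0]
    - [0, 0, 0]
    - [0, 0, 0]
    - [0, 0, 0]
    - [0, 0, 0]
    - [0, 0, 0]
    - [0, 0, 0]
  rot:
    - [0, 0, -1]
    - [0, 0, -1]
    - [0, 0, -1]
    - [0, 0, -1]
    - [0, 0, -1]
    - [0, 0, -1]
    - [0, 0, -1]
    - [0, 0, -1]
    - [0, 0, -1]
    - [0, 0, -1]
    - [0, 0, -0.6]
  fingers: [-0.1, -0.1, -0.1, -0.1, -0.1, -0.1, -0.1, -0.1, -0.1, -0.1, -0.1]

```text
time: 42.3
tcp_pos: [0.5595, 0.0185, 0.1788]
tcp_rot: [0.071, 0.997, 0.0, 0.0]
contact_force: [0.4, -0.1, -0.3]
grip_width: 0.0385
grip_force: 0.0
```

```bash
python3 - <<'E'
from h import *
t=PR-.055*XD
print(t,knob("wrist",t))
rel(t,.0943,81.6)
k=knob("top",PL+.055*YD);print("left",k,k and ((k[0]-PL)@XD,(k[0]-PL)@YD))
E
```

```text
[0.55449444 0.01586445] (array([0.5532, 0.0158]), array([0.013, 0.013]), -7.1)
t42.4 tcp [0.5596 0.0186 0.1789] ydeg 82.0 tilt [ 0.001 -0.   ] rz units 0.08 before [ 0.16 -0.11  2.82] after [ 0.16 -0.11  2.82] w 0.0385 gf 0.0 F [ 0.5 -0.4 -0.4] q [-0.1   0.39 -0.15  1.03  0.    0.04]
left (array([0.6384, 0.2017]), array([0.015, 0.011]), 44.8) (np.float64(0.0007502981514558012), np.float64(0.05631870961486885))
```

Request:
servo_tool:
  linear:
    - [0.16, -0.1, 0]
    - [0, 0, 0.6]
    - [0, 0, 0.7]
    - [0, 0, 0.7]
    - [0, 0, 0.5]
    - [0, 0, 0.3]
    - [0, 0, 0]
    - [0, 0, 0]
    - [0, 0, 0]
    - [0, 0, 0]
    - [0, 0, 0]
  rot:
    - [0, 0, 0.08]
    - [0, 0, 0]
    - [0, 0, 0]
    - [0, 0, 0]
    - [0, 0, 0]
    - [0, 0, 0]
    - [0, 0, 0]
    - [0, 0, 0]
    - [0, 0, 0]
    - [0, 0, 0]
    - [0, 0, 0]
  fingers: [-0.1, -0.1, -0.1, -0.1, -0.1, -0.1, -0.1, -1, -1, -1, -1]
  newtons: 20

```text
time: 43.5
tcp_pos: [0.5546, 0.0159, 0.0957]
tcp_rot: [0.076, 0.997, -0.0, 0.001]
contact_force: [-1.4, -1.7, 6.0]
grip_width: 0.013
grip_force: 21.1
```

```bash
python3 - <<'E'
from h import *
rel(PR-.055*XD,.0943,81.6)
E
```

```text
t43.5 tcp [0.5546 0.0159 0.0957] ydeg 81.3 tilt [ 0.001 -0.001] rz units -0.07 before [ 0.   -0.    0.05] after [ 0.   -0.    0.05] w 0.013 gf 21.1 F [-1.4 -1.7  6. ] q [-0.1   0.46 -0.29  0.83 -0.    0.05]
```

Request:
servo_tool:
  linear:
    - [-0.006, -0.147, 0]
    - [-0.006, -0.147, 0]
    - [-0.006, -0.147, 0]
    - [-0.006, -0.147, 0]
    - [-0.006, -0.147, 0]
    - [-0.006, -0.147, 0]
    - [-0.006, -0.147, 0]
    - [-0.006, -0.147, 0]
    - [-0.006, -0.147, 0]
    - [-0.006, -0.147, 0]
    - [-0.006, -0.147, 0]
    - [-0.006, -0.147, 0]
  rot:
    - [0, 0, -1]
    - [0, 0, -1]
    - [0, 0, -1]
    - [0, 0, -1]
    - [0, 0, -1]
    - [0, 0, -1]
    - [0, 0, -1]
    - [0, 0, -1]
    - [0, 0, -1]
    - [0, 0, -1]
    - [0, 0, -1]
    - [0, 0, -1]
  fingers: [-1, -1, -1, -1, -1, -1, -1, -1, -1, -1, -1, -1]

```text
time: 44.7
tcp_pos: [0.571, -0.0317, 0.0957]
tcp_rot: [-0.395, 0.919, 0.0, 0.001]
contact_force: [-0.5, 1.6, 7.6]
grip_width: 0.013
grip_force: 21.2
```

Request:
servo_tool:
  linear:
    - [-0.006, -0.147, 0]
    - [-0.006, -0.147, 0]
    - [-0.006, -0.147, 0]
    - [-0.006, -0.147, 0]
    - [-0.006, -0.147, 0]
    - [-0.006, -0.147, 0]
    - [0, 0, 0]
  rot:
    - [0, 0, -1]
    - [0, 0, -1]
    - [0, 0, -1]
    - [0, 0, -1]
    - [0, 0, -1]
    - [0, 0, -1]
    - [0, 0, 0]
  fingers: [-1, -1, -1, -1, -1, -1, -1]

```text
time: 45.4
tcp_pos: [0.5944, -0.0448, 0.0957]
tcp_rot: [-0.602, 0.799, -0.0, 0.001]
contact_force: [1.0, 1.5, 5.8]
grip_width: 0.013
grip_force: 21.1
```

```bash
python3 - <<'E'
from h import *
rel(PR-.055*YD,.0943,171.6)
E
```

```text
t45.4 tcp [ 0.5944 -0.0448  0.0957] ydeg 164.0 tilt [0.002 0.001] rz units -1.66 before [-0.   -0.22  0.05] after [ 0.03 -0.22  0.05] w 0.013 gf 21.1 F [1.  1.5 5.8] q [-0.2   0.53 -0.17  0.88  0.   -1.49]
```

Request:
servo_tool:
  linear:
    - [-0.006, -0.147, 0]
    - [0, -0.08, 0]
    - [0, -0.06, 0]
    - [0, -0.05, 0]
    - [0, 0, 0]
  rot:
    - [0, 0, -1]
    - [0, 0, -0.65]
    - [0, 0, 0]
    - [0, 0, 0]
    - [0, 0, 0]
  fingers: [-1, -1, -1, -1, -1]

```text
time: 45.9
tcp_pos: [0.6008, -0.0461, 0.0955]
tcp_rot: [-0.652, 0.758, 0.002, -0.001]
contact_force: [-13.1, 3.1, 16.1]
grip_width: 0.0133
grip_force: 22.2
```

```bash
python3 - <<'E'
from h import *
rel(PR-.055*YD,.0943,171.6)
E
```

```text
t45.9 tcp [ 0.6008 -0.0461  0.0955] ydeg 171.4 tilt [-0.004  0.001] rz units -0.05 before [ 0.02 -0.    0.04] after [ 0.02 -0.    0.04] w 0.0133 gf 22.2 F [-13.1   3.1  16.1] q [-0.2   0.54 -0.14  0.89  0.   -1.62]
```

Request:
servo_tool:
  linear:
    - [0, 0, 0]
    - [0, 0, 0]
    - [0, 0, 0]
    - [0, 0, -0.5]
    - [0, 0, -0.8]
    - [0, 0, -0.8]
    - [0, 0, -0.8]
    - [0, 0, -0.5]
    - [0.3, 0.7, 0]
    - [0.3, 0.8, 0]
    - [0.3, 0.8, 0]
    - [0.3, 0.8, 0]
  rot:
    - [0, 0, 0]
    - [0, 0, 0]
    - [0, 0, 0]
    - [0, 0, 0]
    - [0, 0, 0]
    - [0, 0, 0]
    - [0, 0, 0]
    - [0, 0, 0]
    - [0, 0, 0]
    - [0, 0, 0]
    - [0, 0, 0]
    - [0, 0, 0]
  fingers: [-0.1, -0.1, -0.1, -0.1, -0.1, -0.1, -0.1, -0.1, -0.1, -0.1, -0.1, -0.1]

```text
time: 47.1
tcp_pos: [0.505, -0.0688, 0.1967]
tcp_rot: [-0.652, 0.758, -0.0, 0.0]
contact_force: [-0.4, -0.1, -1.0]
grip_width: 0.0381
grip_force: 0.0
```

Request:
servo_tool:
  linear:
    - [0.3, 0.8, 0]
    - [0.3, 0.8, 0]
    - [0.3, 0.6, 0]
    - [0.3, 0, 0]
    - [0, 0, 0]
  rot:
    - [0, 0, 0]
    - [0, 0, 0]
    - [0, 0, 0]
    - [0, 0, 0]
    - [0, 0, 0]
  fingers: [-0.1, -0.1, -0.1, -0.1, -0.1]

```text
time: 47.6
tcp_pos: [0.4358, -0.0954, 0.1971]
tcp_rot: [-0.651, 0.759, -0.001, 0.0]
contact_force: [0.3, -1.0, 0.7]
grip_width: 0.0386
grip_force: 0.0
```

```bash
python3 - <<'E'
from h import *
B=np.array([.001,.0014])
p,d=manip.snapshot("top");W=cloud(d,manip.camera_info("top"))
m=(abs(W[...,2]-.088)<.007)&(np.hypot(*(W[...,:2]-MID).transpose(2,0,1))<.2)&(d>0)
n,l,s,_=cv2.connectedComponentsWithStats(m.astype(np.uint8))
for i in range(1,n):
    if s[i,4]>40: print("bar",rect(l==i,W))
m=(abs(W[...,2]-.075)<.004)&(abs((W[...,:2]-MID)@XD)<.07)&(abs((W[...,:2]-MID)@YD)<.2)&(d>0)
Q=W[m][:,:2]-MID-B;x=Q@XD;y=Q@YD
for sgn in(1,-1):
    k=sgn*y>.1; print("dolly",k.sum(),rect(np.where(m,np.where(np.sign((W[...,:2]-MID)@YD)==sgn,1,0),0).astype(bool),W),"x",x[k].min().round(4),x[k].max().round(4),"y",y[k].min().round(4),y[k].max().round(4))
a=cv2.resize(p[110:270,220:420],None,fx=4,fy=3.5);cv2.imwrite("pics/fin.png",a)
p,_=manip.snapshot("scene");cv2.imwrite("pics/fs.png",p)
E
```

```text
bar (array([0.6303, 0.1471]), array([0.129, 0.015]), 81.4)
bar (array([0.6101, 0.0088]), array([0.128, 0.016]), 81.4)
dolly 355 (array([0.6403, 0.216 ]), array([0.09 , 0.039]), -8.7) x -0.0452 0.0446 y 0.1194 0.1589
dolly 385 (array([ 0.6025, -0.0359]), array([0.089, 0.089]), -8.3) x -0.0453 0.044 y -0.16 -0.1205
```

View pics/fin.png

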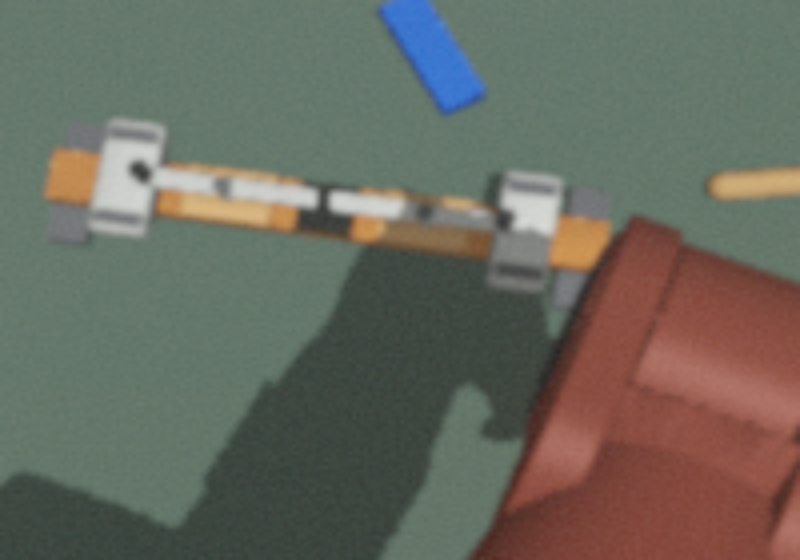

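View pics/fs.png

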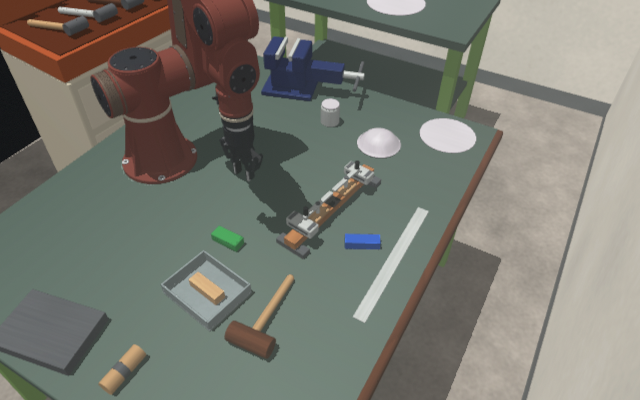

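The final pictures show both bars in line with the rail, running through crop pixels (230,188) and (425,210). A dolly lies centred on each outer pad, at crop (130,178) and (525,230). The offcut is in the tray at scene (207,287), and the mallet, dome and tin have not moved.

```bash
python3 -c "
from workcell import manip
print(manip.finish_job())"
```

```text
the job is handed in; nothing more can be done
None
```

I handed the job in at about 48 s: both dollies present lie centred to about 1 mm on the outer pads under fully closed turnbuttons, the offcut is in the scrap tray, and the mallet, dome and tin were not touched.

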